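# Load the carrying rack and lock its hold-down bar

## Robot

A 6-joint arm with a two-finger parallel gripper is mounted at the origin on a cart in front of the work surface, level with it; the furniture and walls round the work are solid. World frame = base frame: x ahead of the robot, y to its left, z up, the work surface at z = 0. Lengths are in m, angles in rad, forces in N, time in s.
With the tool pointing down it reaches from about 0.425 to 0.95 m from the base axis. Payload 3.5 kg.
Tool frame: the origin (TCP) lies at the very end of the fingers, on their centre line; the grasp point (between the pads) lies 19 mm behind it; z points along the fingers, y is the direction in which the jaws open and shut (so a half turn about z gives the same grasp; the last joint's range is limited). The gripper opens to 85 mm and grips with 20 to 120 N. Pads are 22 mm wide; open, the fingers measure 114 mm over their backs; the gripper's body (76 mm by 85 mm) begins 54 mm behind the grasp point. The pads swing forward as they close: fully open they stand 13 mm farther back than shut.
Start: joints at [1.052, 0.286, 1.577, -0, 1.279, -0.15], TCP at [0.243, 0.63, 0.231] pointing down, gripper open.
Joint ranges: [-2.77, 2.77], [-0.9, 2.22], [0.21, 2.48], [-1.53, 4.67], [0.24, 2.81], [-2.84, 2.84]. Speed limits (rad/s): [2.79, 2.79, 3.14, 3.14, 3.14, 3.14].

## Interface

Orientations are given as a unit quaternion [x, y, z, w].
In Python, from plant import get_state, vision, ctrl, cut_out gives the robot as it stands.
- The arm moves only by the tool jog_arm, never from a script. Its argument "commands" is text: rows parted by semicolons, each of 6 numbers parted by spaces: the shift along the world's x, y, z in m, then the turn, a rotation vector about the world's x, y, z in rad. A call has 1 to 20 rows; each row is the pose to reach, as a shift and turn from the pose commanded when the call began; what a row does not reach only later rows make up. A row lasts 1/8 s, in which the tool goes at most 62.5 mm and 10.7 degrees, less where a joint would pass 70% of its speed; a pose out of reach is approached as far as the arm can. A call with a gripper value outside its range is refused whole. "gripper" is the opening in per cent of the stroke, from 0 (shut) to 100 (fully open), set as the call begins (left out, the last holds). The fingers move at their own pace and stop on an object; "grip_force" is the grip in N (left out, the last holds). Time passes only in rows, so rows that repeat a pose let the fingers close. It gives the time, the measured TCP pose, the force and the opening at its end, in the units of the state.
- get_state(): the state, without advancing time (a new reading comes with each control period).
- vision.read_camera(name): name is "scene" or "top" or "wrist"; returns a dict with "frame" (384x512x3 uint8, red, green, blue), "z_map" (384x512 float32, m along the optical axis (not along the pixel's ray), 0 where there is no reading), "fx", "fy", "cx", "cy" (pixels), "D" ([k1, k2, p1, p2, k3] as OpenCV has them; the pictures are not rectified), "R" (3x3) and "t" (3): a world point X has camera coordinates R X + t. Camera axes: x right, y down, z forward; pixel columns grow to the right and rows downward; lengths in m; the calibration is good to about 2 mm. A picture is of the moment at which its call begins.
- ctrl.sign_off(): hands the job in, once; it reports no verdict.
Trained networks look in the newest picture that a camera, given by its name, has taken for a name from the list of things; names that differ only in an ending like _2 or _b are one class to them, and where a whole thing is asked for, a point or a joint stands for the part that bears it (a point fixed in the world has none). Each returns a list of dicts, best first, with "conf" (0 to 1); they miss things now and then, are a little off and sometimes report something else, mostly with a low value. They report only what shows in the picture. A call takes as long as a camera call. They do not tell look-alikes from the thing itself.
- cut_out(camera, query): "pixels" (384x512 bool, what is visible of it) and "box" ([centre column, centre row, width, height] in pixels, round what is visible of it).
The state is a dict: "time": time; "qpos": joint angles; "dq": joint speeds; "joint_efforts": joint torques, N m; "eef_pos": TCP position; "tcp_rot": TCP orientation; "contact_force": force on the tool from outside, world axes, zero at the start; "wrist_torque": the same for the moment, N m; "opening": opening from 0.0 (shut) to 1.0 (fully open).
Only numpy, scipy, OpenCV 4.12 (cv2) and the standard library are available. Lean on these libraries where they do the work, as an engineer would, in place of code of your own. Each camera call takes 0.05 s, during which the arm holds its last target.

## Task

Pack the clip boxes for the next flat: free the rack's hold-down bar by lifting it over its detent bump, slide it all the way open to the left, and lay every clip box from the worktop flat on the sloping deck close to its lower lip, side by side, each with a narrow end towards you. Then slide the bar back over the boxes, past the bump, until it is fully home and has dropped down behind the bump. Leave the screwdriver and the tape roll where they are.

Things in the scene. Friction and masses are not known exactly. Their poses are not given: they have to be found in the camera images.
- rack: Grey carrying rack fixed to the worktop, 116 mm deep (x), 342 mm wide (y). Origin: worktop level under the deck's middle; x points away from the robot, y left along the rail. A 14 mm square guide rail (top 100 mm high) runs along y at x = 78 mm, y -170 to +310 mm; a bump 14 mm long (top 118 mm high) stands before it at x = 63, y = -73 mm.
- deck: The rack's sloping aluminium deck, sloping 14 degrees down towards the robot. Origin: middle of its upper face (78 mm above the worktop); x points up the slope, y to the left, z square to the deck. Usable face 106 mm by 326 mm (x from -53 to +53 mm, y from -163 to +163 mm); the lip along the low side is 14 mm high, the edges at both ends 6 mm high. Four boxes fit side by side, 78 mm apart; low on the slope they clear the bar.
- carriage (a joint): Travel of the bar's carriage along the rail, m: 0 = home over the deck, 0.34 = fully open to the left (rack's +y). Friction 1 N. At home a tooth under the bar stands 4 mm short of the bump and stops there unless the bar is lifted over 12 mm. From 0.032 on it is past the bump: bar may be down and slides freely. Closing, lift it over the bump again (from 0.04 until under 0.003).
- bar (a joint): Lift of the hold-down bar on its two guide pins, m: 0 = down, 0.03 = highest. It falls by its own weight (0.25 kg). At least 0.012 clears the bump.
- bar_grip (a point): In the bar's upright black grip, 14 mm below its top; 162 mm above the worktop with the bar down; axes as the rack's. Grip: 16 mm thick (rack y), 56 mm long (rack x), 40 mm high on the bar's upper face. The bar, a strip 36 mm (x) by 290 mm (y), has its middle 44 mm nearer the robot and 90 mm farther left; underside 127 mm high, 10 mm over boxes at the lip. Guide pins 60 mm behind, tops 176 mm.
- box_1 (a point): Middle of a printed small-parts carton (clip box), closed and rigid, 0.055 kg, lying flat: 50 mm wide (point's z), 70 mm long (point's y), 34 mm high (point's x, upright at the start). Take it across its 50 mm width. All clip boxes are alike; three or four of them are present.
- box_2 (a point): Middle of a printed small-parts carton (clip box), closed and rigid, 0.055 kg, lying flat: 50 mm wide (point's z), 70 mm long (point's y), 34 mm high (point's x, upright at the start). Take it across its 50 mm width. All clip boxes are alike; three or four of them are present.
- box_3 (a point): Middle of a printed small-parts carton (clip box), closed and rigid, 0.055 kg, lying flat: 50 mm wide (point's z), 70 mm long (point's y), 34 mm high (point's x, upright at the start). Take it across its 50 mm width. All clip boxes are alike; three or four of them are present.
- box_4 (a point): Middle of a printed small-parts carton (clip box), closed and rigid, 0.055 kg, lying flat: 50 mm wide (point's z), 70 mm long (point's y), 34 mm high (point's x, upright at the start). Take it across its 50 mm width. All clip boxes are alike; three or four of them are present.
- screwdriver: Bystander: screwdriver 207 mm long, lying on the worktop at the left. Origin: middle of its underside.
- tape_roll: Bystander: flat roll of tan tape, 94 mm across, 25 mm high, lying on the worktop near the robot. Origin: middle of its underside.
Not all that is in view belongs to the job. Leave any blue or purple look-alike of the part that bears box_2 alone.

How it is judged:
On the way, in this order (a step that is already met when the one before it is completed fails the run):
1. the hold-down bar is lifted over the bump and slid fully open (value of joint carriage above 0.325 m), for 0.2 s.
2. with the bar open, every clip box present lies flat on the sloping deck (value of joint carriage above 0.3 m and z of box_1 in the frame of deck between 0.01 and 0.024 m and x of box_1 in the frame of deck between -0.035 and 0.015 m and y of box_1 in the frame of deck between -0.15 and 0.15 m and angle between the x axis of each of box_1, box_2, box_3, box_4 and the z axis of deck, either way round below 0.1 rad and angle between the y axis of each of box_1, box_2, box_3, box_4 and the x axis of deck, either way round below 0.4 rad and z of box_2 in the frame of deck between 0.01 and 0.024 m and x of box_2 in the frame of deck between -0.035 and 0.015 m and y of box_2 in the frame of deck between -0.15 and 0.15 m and z of box_3 in the frame of deck between 0.01 and 0.024 m and x of box_3 in the frame of deck between -0.035 and 0.015 m and y of box_3 in the frame of deck between -0.15 and 0.15 m and z of box_4 in the frame of deck between 0.01 and 0.024 m and x of box_4 in the frame of deck between -0.035 and 0.015 m and y of box_4 in the frame of deck between -0.15 and 0.15 m), for 0.2 s.
At the end, for the whole second after the job is handed in: Every clip box present lies on the deck (its middle 10 to 24 mm off the face, flat within 0.1 rad, long side within 0.4 rad of the slope, middle at most 15 mm above and 150 mm aside of the deck's middle); bar home (under 6 mm) and down (under 4 mm) (z of box_1 in the frame of deck between 0.01 and 0.024 m and x of box_1 in the frame of deck between -0.035 and 0.015 m and y of box_1 in the frame of deck between -0.15 and 0.15 m and angle between the x axis of each of box_1, box_2, box_3, box_4 and the z axis of deck, either way round below 0.1 rad and angle between the y axis of each of box_1, box_2, box_3, box_4 and the x axis of deck, either way round below 0.4 rad and z of box_2 in the frame of deck between 0.01 and 0.024 m and x of box_2 in the frame of deck between -0.035 and 0.015 m and y of box_2 in the frame of deck between -0.15 and 0.15 m and z of box_3 in the frame of deck between 0.01 and 0.024 m and x of box_3 in the frame of deck between -0.035 and 0.015 m and y of box_3 in the frame of deck between -0.15 and 0.15 m and z of box_4 in the frame of deck between 0.01 and 0.024 m and x of box_4 in the frame of deck between -0.035 and 0.015 m and y of box_4 in the frame of deck between -0.15 and 0.15 m and value of joint carriage below 0.006 m and value of joint bar below 0.004 m); the robot touches nothing.
It fails at once if the screwdriver or the tape roll is pushed more than 4 cm away (distance of any of screwdriver, tape_roll from where it was at the start of the episode above 0.04 m).
Of clip_box_1, clip_box_2, clip_box_3, clip_box_4 only 3 to 4 are there at a start; the rules pass over those that are not, and their reading is None.
At some moment in a run one of clip_box_1, clip_box_2, clip_box_3, clip_box_4 may be knocked a few centimetres aside while the robot is not near it.
It also fails if it takes over 200 s, if anything falls off the work surface, if the arm or the gripper's body presses on something with over 40 N, if the wrist force passes 120 N, or if a joint passes its speed limit or range.

## Working session

There is one attempt and no reset: what is moved stays moved. The work goes in short steps, Python scripts to look and compute and a tool call to move; the robot and the scene stay as the last step left them, time stands still between calls to the robot, and variables do not carry over. Pictures are saved under pics/ and viewed, and the job is handed in when it is done.

Besides the shell and the picture viewer there is one more tool, called after "Request:" as a command line: name --argument value ..., lists and objects as JSON in quotes. jog_arm: Moves the arm, as the interface text tells. Its arguments: {"type":"object","properties":{"commands":{"type":"string"},"gripper":{"type":"number"},"grip_force":{"type":"number"}},"required":["commands"]}

```bash
ls; mkdir -p pics
cat > h.py <<'E'
import numpy as np,cv2
from plant import get_state, vision, ctrl, cut_out
def cam(n):
    return vision.read_camera(n)
def world(c,px):
    px=np.atleast_2d(np.array(px,float))
    K=np.array([[c['fx'],0,c['cx']],[0,c['fy'],c['cy']],[0,0,1]])
    u=cv2.undistortPoints(px.reshape(-1,1,2),K,np.array(c['D'],float)).reshape(-1,2)
    z=np.array([c['z_map'][int(round(p[1])),int(round(p[0]))] for p in px])
    P=np.c_[u*z[:,None],z]
    return (P-np.array(c['t']))@np.array(c['R'])
def proj(c,X):
    K=np.array([[c['fx'],0,c['cx']],[0,c['fy'],c['cy']],[0,0,1]])
    r,_=cv2.Rodrigues(np.array(c['R'],float))
    return cv2.projectPoints(np.atleast_2d(np.array(X,float)),r,np.array(c['t'],float),K,np.array(c['D'],float))[0].reshape(-1,2)
def maskpts(c,m):
    v,u=np.nonzero(m&(c['z_map']>0))
    return world(c,np.c_[u,v])
def save(c,name,crop=None,k=1):
    im=c['frame'][:,:,::-1]
    if crop: im=im[crop[1]:crop[3],crop[0]:crop[2]]
    im=cv2.resize(im,None,fx=k,fy=k,interpolation=cv2.INTER_CUBIC); cv2.imwrite('pics/'+name,im)
E
python3 - <<'E'
from h import *
print(get_state())
for n in('scene','top'):
    c=cam(n); save(c,n+'0.png',None,1.5)
    print(n,c['t'],c['R'])
    for q in('box_1','rack','bar_grip','screwdriver','tape_roll','deck'):
        for d in cut_out(n,q):
            P=maskpts(c,d['pixels']); print(q,round(d['conf'],2),np.round(d['box']),np.round(np.median(P,0),3),np.round(P.min(0),3),np.round(P.max(0),3))
E
```

```text
pics
{'time': 0.0, 'qpos': array([ 1.05198689e+00,  2.87174538e-01,  1.57816765e+00,  1.63431554e-05,
        1.27860320e+00, -1.49996043e-01]), 'dq': array([-1.64087115e-03, -1.55122025e-04,  2.52101789e-04,  1.14708197e-03,
       -4.74583585e-04, -5.25603542e-05]), 'joint_efforts': array([ 2.85296874e-04, -4.05986845e+01, -2.92623353e+01, -8.60488785e-05,
        5.80874184e-03,  1.07029376e-05]), 'eef_pos': array([0.24298215, 0.62904953, 0.22994633]), 'tcp_rot': array([ 1.83365520e-01,  9.83044100e-01, -1.10863575e-03, -3.93478452e-04]), 'contact_force': array([-0.3783343 ,  0.64623449, -0.10536527]), 'wrist_torque': array([ 0.06145352, -0.07658979, -0.01080826]), 'opening': 1.0001372720180257}
scene [-0.40068125  0.29323135  1.05825861] [[ 0.70114866 -0.7128326  -0.01613175]
 [-0.46027915 -0.43522393 -0.77377208]
 [ 0.54454905  0.54995437 -0.63325866]]
box_1 0.95 [250. 234.  24.  26.] [ 0.423 -0.13   0.033] [ 0.39  -0.155 -0.001] [ 0.468 -0.066  0.038]
box_1 0.94 [314. 279.  27.  33.] [ 0.42  -0.369  0.033] [ 0.392 -0.391 -0.002] [ 0.489 -0.338  0.038]
box_1 0.76 [271. 259.  25.
[... 1419 characters left out ...]
  0.043]
box_1 0.57 [313. 154.  26.  19.] [ 0.634 -0.195  0.035] [ 0.609 -0.233 -0.   ] [ 0.673 -0.158  0.043]
rack 0.6 [207. 165. 163.  62.] [0.565 0.056 0.09 ] [ 0.503 -0.12  -0.006] [0.684 0.389 0.181]
rack 0.47 [229. 157.  99.  48.] [ 0.557 -0.014  0.138] [ 0.529 -0.093 -0.003] [0.706 0.195 0.181]
bar_grip 0.92 [229. 157. 102.  47.] [ 0.558 -0.015  0.138] [ 0.529 -0.093 -0.002] [0.708 0.195 0.181]
screwdriver 0.6 [149. 225.  52.  37.] [0.434 0.332 0.024] [ 0.359  0.223 -0.003] [0.469 0.388 0.035]
tape_roll 0.58 [221. 233.  30.  31.] [0.384 0.093 0.025] [ 0.34   0.034 -0.004] [0.434 0.129 0.034]
deck 0.66 [230. 173. 119.  41.] [0.541 0.062 0.079] [ 0.503 -0.119 -0.001] [0.62  0.241 0.141]
```

View pics/scene0.png

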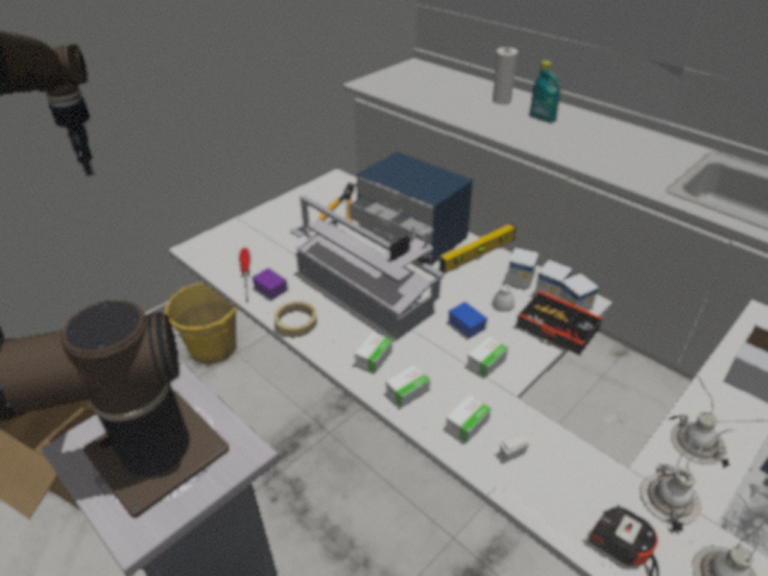

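View pics/top0.png

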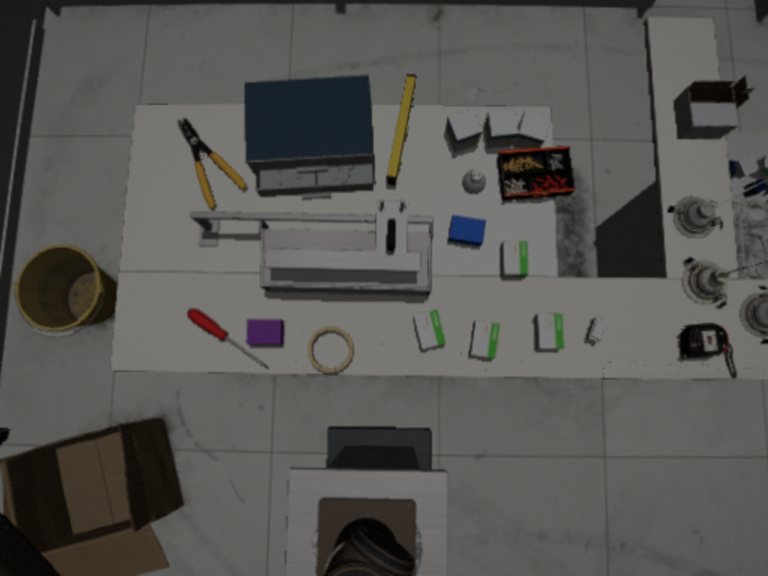

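Run:
```python
from h import *
c=cam('top'); save(c,'top1.png',(130,120,400,260),2.95)
```

```text
(no output)
```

View pics/top1.png

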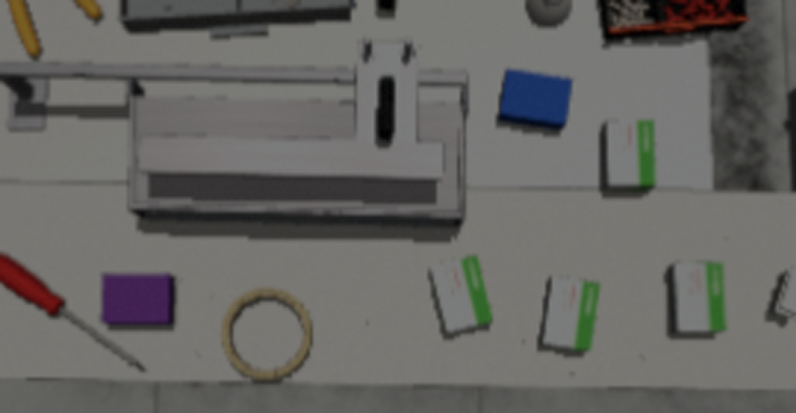

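The top crop shows four white/green cartons, at full-image pixels (343,172), (286,219), (323,226) and (365,221). The look-alikes are blue at (313,154) and purple at (176,222), and I'll leave both alone. The black grip is at about (261,157). Next I'll fit the rack and grip poses.

```bash
cat >> h.py <<'E'
def allpts(c):
    v,u=np.nonzero(c['z_map']>0)
    return world(c,np.c_[u,v]),np.c_[u,v]
def boxes(n='top',c=None,verbose=True):
    """white/green boxes via cut_out, fit top face rectangle"""
    c=c or cam(n); out=[]
    for d in cut_out(n,'box_1'):
        m=d['pixels']; col=c['frame'][m].astype(float)
        r,g,b=col.mean(0)
        sat_b=b-g
        P=maskpts(c,m); zt=np.percentile(P[:,2],80)
        T=P[np.abs(P[:,2]-zt)<0.010][:,:2]
        if len(T)<20: continue
        (cx,cy),(w,h),a=cv2.minAreaRect((T*1000).astype(np.float32))
        if w>h: a-=90; w,h=h,w   # long axis h
        # long axis direction: angle of h side
        ang=np.radians(a)+np.pi/2
        yaw=(ang+np.pi/2)%np.pi-np.pi/2 # long axis angle from world x
        out.append((cx/1000,cy/1000,zt,yaw,w,h,sat_b,d['conf'],np.round(d['box'])))
        if verbose: print('box x%.3f y%.3f z%.3f yaw%.2f w%.0f h%.0f  b-g%.0f conf%.2f'%out[-1][:8],out[-1][8])
    return out
E
python3 - <<'E'
from h import *
c=cam('top'); boxes('top',c); 
P,uv=allpts(c)
im=c['frame'][uv[:,1],uv[:,0]].astype(int)
G=P[(P[:,2]>0.165)&(im.max(1)<45)&(P[:,0]>.5)&(P[:,0]<.72)&(abs(P[:,1])<.3)]
print('grip dark',len(G),np.round(G.min(0),3),np.round(G.max(0),3),np.round(G.mean(0),3))
print(np.round(G[::max(1,len(G)//25)],3))
# lip: front edge points per column
for y in np.arange(-.12,.25,.03):
    s=P[(abs(P[:,1]-y)<.006)&(P[:,0]>.48)&(P[:,0]<.56)&(P[:,2]>.04)&(P[:,2]<.1)]
    print('%.2f'%y, 'front x',np.round(np.sort(s[:,0])[:4],3), end=' ')
    r=P[(abs(P[:,1]-y)<.006)&(P[:,0]>.6)&(P[:,0]<.72)&(P[:,2]>.085)&(P[:,2]<.112)]
    print('rail x',np.round([r[:,0].min(),r[:,0].max(),np.median(r[:,2])],3) if len(r) else '')
for x in (.52,.54,.56,.58,.6):
    s=P[(abs(P[:,0]-x)<.006)&(P[:,1]>-.16)&(P[:,1]<.28)&(P[:,2]>.05)&(P[:,2]<.11)]
    print(x,np.round([s[:,1].min(),s[:,1].max()],3))
r=P[(P[:,0]>.6)&(P[:,0]<.72)&(P[:,2]>.085)&(P[:,2]<.112)&(P[:,1]>.25)]
print('rail left',r.max(0), r.mean(0))
E
```

```text
box x0.577 y-0.294 z0.037 yaw0.03 w51 h66  b-g-17 conf0.93 [341. 173.  20.  24.]
box x0.429 y-0.362 z0.037 yaw0.00 w51 h67  b-g-16 conf0.91 [367. 220.  21.  30.]
box x0.430 y-0.119 z0.038 yaw0.26 w50 h70  b-g-18 conf0.89 [287. 219.  22.  26.]
box x0.637 y-0.195 z0.037 yaw1.42 w48 h69  b-g46 conf0.77 [313. 153.  27.  20.]
box x0.422 y0.215 z0.038 yaw-1.55 w49 h71  b-g42 conf0.75 [177. 222.  26.  22.]
box x0.412 y-0.230 z0.037 yaw-0.15 w49 h71  b-g-17 conf0.68 [323. 228.  19.  26.]
grip dark 91 [ 0.564 -0.048  0.165] [ 0.615 -0.034  0.183] [ 0.587 -0.041  0.177]
[[ 0.614 -0.039  0.18 ]
 [ 0.611 -0.039  0.18 ]
 [ 0.609 -0.037  0.178]
 [ 0.608 -0.045  0.181]
 [ 0.605 -0.042  0.181]
 [ 0.603 -0.037  0.18 ]
 [ 0.605 -0.045  0.172]
 [ 0.601 -0.039  0.177]
 [ 0.602 -0.047  0.172]
 [ 0.598 -0.042  0.177]
 [ 0.595 -0.037  0.177]
 [ 0.595 -0.045  0.178]
 [ 0.592 -0.039  0.178]
 [ 0.593 -0.048  0.173]
 [ 0.589 -0.042  0.178]
 [ 0.586 -0.037  0.178]
 [ 0.586 -0.045  0.181]
 [ 0.584 -0.042  0.177]
 [ 0.58  -0.037  0.18 ]
 [ 0.581 -0.045  0.179]
 [ 0.577 -0.04   0.182]
 [ 0.575 -0.034  0.178]
 [ 0.
[... 496 characters left out ...]
.707 0.098]
0.03 front x [0.505 0.505 0.505 0.506] rail x [0.6   0.707 0.095]
0.06 front x [0.505 0.505 0.505 0.508] rail x [0.601 0.703 0.095]
0.09 front x [0.507 0.507 0.508 0.508] rail x [0.601 0.703 0.096]
0.12 front x [0.506 0.507 0.507 0.507] rail x [0.601 0.719 0.098]
0.15 front x [0.506 0.507 0.507 0.507] rail x [0.6   0.697 0.094]
0.18 front x [0.506 0.507 0.507 0.507] rail x [0.6   0.695 0.096]
0.21 front x [0.509 0.509 0.509 0.509] rail x [0.6   0.693 0.096]
0.24 front x [] rail x [0.634 0.647 0.1  ]
0.52 [-0.12   0.222]
0.54 [-0.12   0.215]
0.56 [-0.12   0.215]
0.58 [-0.12   0.215]
0.6 [-0.12   0.215]
rail left [0.64908536 0.35678615 0.10871378] [0.64037386 0.30584765 0.10029048]
```

Run:
```python
from h import *
c=cam('top'); save(c,'grip_top.png',(150,130,310,210),5)
c=cam('scene'); save(c,'grip_sc.png',(190,120,300,230),5)
boxes('scene',c)
P,uv=allpts(c)
im=c['frame'][uv[:,1],uv[:,0]].astype(int)
G=P[(P[:,2]>0.14)&(im.max(1)<60)&(P[:,0]>.5)&(P[:,0]<.72)&(abs(P[:,1])<.3)]
print('grip dark',len(G),np.round(G.min(0),3),np.round(G.max(0),3),np.round(G.mean(0),3))
```

```text
box x0.637 y-0.197 z0.035 yaw1.43 w53 h73  b-g52 conf0.85 [311. 213.  27.  26.]
box x0.578 y-0.295 z0.035 yaw0.00 w52 h72  b-g-21 conf0.64 [324. 238.  22.  27.]
box x0.422 y0.211 z0.035 yaw1.54 w54 h74  b-g49 conf0.64 [184. 188.  23.  22.]
box x0.429 y-0.364 z0.034 yaw0.04 w51 h73  b-g-21 conf0.63 [315. 278.  32.  36.]
box x0.411 y-0.232 z0.035 yaw-0.13 w52 h72  b-g-21 conf0.60 [274. 258.  27.  26.]
box x0.432 y-0.122 z0.035 yaw0.25 w52 h74  b-g-22 conf0.56 [248. 234.  23.  24.]
grip dark 112 [ 0.564 -0.053  0.143] [ 0.615 -0.039  0.178] [ 0.585 -0.048  0.163]
```

View pics/grip_top.png

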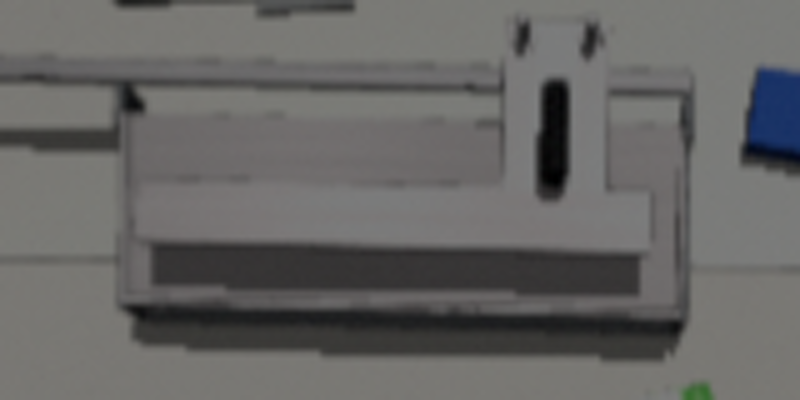

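View pics/grip_sc.png

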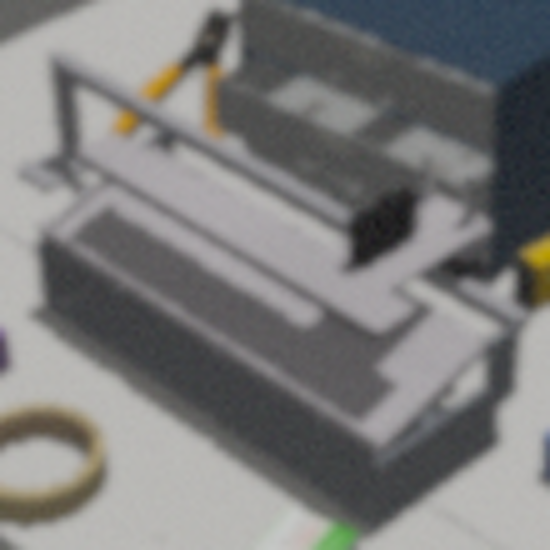

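The rack origin comes out at about (0.562, 0.050) with a yaw of about -0.015. The grip is at (0.590, -0.043), its top at 0.177. These agree with the given sizes. I'll move above the grip.

Request:
jog_arm --commands "0.347 -0.673 0.02 0 0 0.354;0.347 -0.673 0.02 0 0 0.354;0.347 -0.673 0.02 0 0 0.354;0.347 -0.673 0.02 0 0 0.354;0.347 -0.673 0.02 0 0 0.354;0.347 -0.673 0.02 0 0 0.354;0.347 -0.673 0.02 0 0 0.354;0.347 -0.673 0.02 0 0 0.354;0.347 -0.673 0.02 0 0 0.354;0.347 -0.673 0.02 0 0 0.354;0.347 -0.673 0.02 0 0 0.354;0.347 -0.673 0.02 0 0 0.354;0.347 -0.673 0.02 0 0 0.354;0.347 -0.673 0.02 0 0 0.354;0.347 -0.673 0.02 0 0 0.354;0.347 -0.673 0.02 0 0 0.354;0.347 -0.673 0.02 0 0 0.354" --gripper 70 --grip_force 40

```text
time: 3.12
eef_pos: [0.5901, -0.0423, 0.2515]
tcp_rot: [0.007, 1.0, -0.0, 0.0]
contact_force: [-0.1, -0.7, -0.3]
opening: 0.699
```

Run:
```python
from h import *
print(get_state()['eef_pos'],get_state()['qpos'])
c=cam('wrist'); save(c,'w1.png',None,1.5)
P,uv=allpts(c)
im=c['frame'][uv[:,1],uv[:,0]].astype(int)
s=P[(P[:,2]>.17)&(P[:,2]<.19)&(P[:,0]>.55)&(P[:,0]<.63)&(abs(P[:,1]+.043)<.04)]
print(len(s),np.round(s.min(0),4),np.round(s.max(0),4))
```

```text
[ 0.59006088 -0.04234007  0.25149217] [-2.43051238e-01  8.87153739e-02  1.76714352e+00  4.83079734e-05
  1.28551247e+00 -1.80059360e+00]
1160 [ 0.5633 -0.0489  0.17  ] [ 0.6175 -0.0331  0.1771]
```

View pics/w1.png

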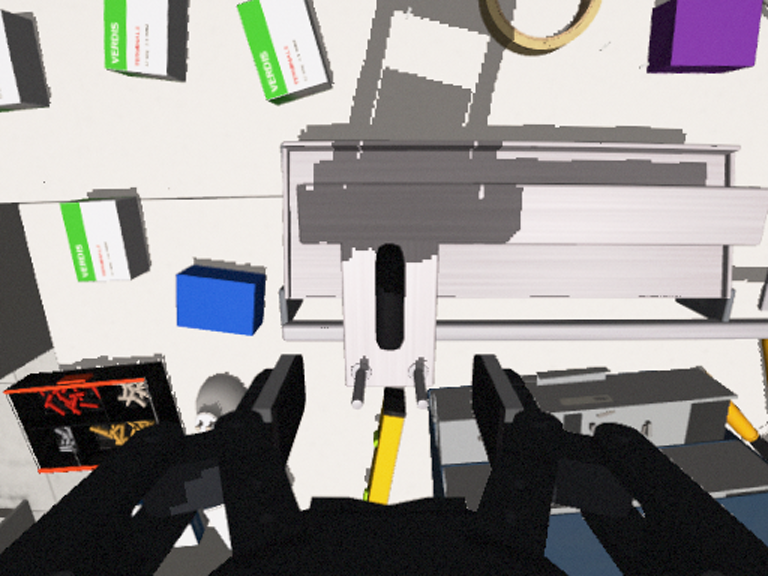

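The wrist view shows the grip centred at (0.590, -0.041), at about pixel (390,297) in the enlarged image. That puts it between the jaws, so I'll descend and grip.

Request:
jog_arm --commands "0 0.001 -0.05 0 0 0;0 0.001 -0.08 0 0 0;0 0.001 -0.105 0 0 0;0 0.001 -0.105 0 0 0;0 0.001 -0.105 0 0 0;0 0.001 -0.105 0 0 0"

```text
time: 3.92
eef_pos: [0.5914, -0.0426, 0.1483]
tcp_rot: [0.007, 1.0, -0.0, 0.002]
contact_force: [0.1, -0.6, 0.4]
opening: 0.696
```

Request:
jog_arm --commands "0 0 0 0 0 0;0 0 0 0 0 0;0 0 0 0 0 0;0 0 0 0 0 0;0 0 0 0 0 0;0 0 0 0 0 0;0 0 0 0 0 0;0 0 0 0 0 0" --gripper 0

```text
time: 4.92
eef_pos: [0.5905, -0.0416, 0.1469]
tcp_rot: [0.007, 1.0, 0.001, 0.0]
contact_force: [-0.3, 5.4, 3.7]
opening: 0.182
```

Request:
jog_arm --commands "0 0 0.008 0 0 0;0 0 0.016 0 0 0;0 0 0.021 0 0 0;0 0 0.021 0 0 0;0 0 0.021 0 0 0;0 0 0.021 0 0 0"

```text
time: 5.68
eef_pos: [0.5904, -0.0415, 0.1662]
tcp_rot: [0.007, 1.0, 0.001, 0.0]
contact_force: [3.5, 5.2, -2.7]
opening: 0.183
```

Request:
jog_arm --commands "0 0.01 0 0 0 0;0 0.02 0 0 0 0;0 0.035 0 0 0 0;0 0.05 0 0 0 0;0 0.07 0 0 0 0;-0.001 0.09 0 0 0 0;-0.001 0.11 0 0 0 0;-0.001 0.13 0 0 0 0;-0.002 0.15 0 0 0 0;-0.002 0.17 0 0 0 0;-0.002 0.17 0 0 0 0;-0.002 0.17 0 0 0 0"

```text
time: 7.18
eef_pos: [0.5924, 0.1289, 0.1698]
tcp_rot: [0.007, 1.0, 0.0, 0.006]
contact_force: [13.3, 0.5, -2.2]
opening: 0.184
```

The rack's yaw of -0.015 means x grows with y, so I'll correct the x drift while finishing the slide.

Request:
jog_arm --commands "0.004 0.01 0 0 0 0;0.005 0.03 0 0 0 0;0.005 0.05 0 0 0 0;0.005 0.07 0 0 0 0;0.006 0.09 0 0 0 0;0.006 0.11 0 0 0 0;0.006 0.13 0 0 0 0;0.007 0.15 0 0 0 0;0.007 0.16 0 0 0 0;0.007 0.17 0 0 0 0;0.007 0.174 0 0 0 0;0.007 0.174 0 0 0 0;0.007 0.174 0 0 0 0;0.007 0.174 0 0 0 0"

```text
time: 8.93
eef_pos: [0.5946, 0.2987, 0.1662]
tcp_rot: [0.008, 1.0, -0.003, -0.002]
contact_force: [-3.6, -8.8, -2.8]
opening: 0.179
```

Request:
jog_arm --commands "0 -0.003 -0.008 0 0 0;0 -0.004 -0.016 0 0 0;0 -0.004 -0.02 0 0 0;0 -0.004 -0.02 0 0 0;0 -0.004 -0.02 0 0 0"

```text
time: 9.55
eef_pos: [0.5946, 0.2978, 0.147]
tcp_rot: [0.007, 1.0, -0.0, -0.001]
contact_force: [-5.2, 0.3, -2.1]
opening: 0.18
```

Request:
jog_arm --commands "0 0 0 0 0 0;0 0 0 0 0 0;0 0 0 0 0 0;0 0 0 0 0 0;0 0 0 0 0 0;0 0 0.05 0 0 0;0 0 0.1 0 0 0;0 0 0.1 0 0 0" --gripper 75

```text
time: 10.55
eef_pos: [0.598, 0.2986, 0.2544]
tcp_rot: [0.007, 1.0, 0.002, 0.006]
contact_force: [0.0, 0.4, 0.7]
opening: 0.749
```

Run:
```python
from h import *
print(get_state()['eef_pos'],get_state()['contact_force'])
c=cam('top'); save(c,'t2.png',(110,110,410,270),2.6); boxes('top',c)
P,uv=allpts(c); im=c['frame'][uv[:,1],uv[:,0]].astype(int)
# deck plane
D=P[(P[:,0]>.53)&(P[:,0]<.6)&(P[:,1]>-.1)&(P[:,1]<.2)&(P[:,2]>.05)&(P[:,2]<.11)]
A=np.c_[D[:,:2],np.ones(len(D))]; s=np.linalg.lstsq(A,D[:,2],rcond=None)[0]; print('plane',s,'z at (.562,.05)',s@[.562,.05,1])
for y in np.arange(-.1,.21,.03):
    r=P[(abs(P[:,1]-y)<.006)&(P[:,0]>.62)&(P[:,0]<.67)&(P[:,2]>.092)&(P[:,2]<.112)]
    f=P[(abs(P[:,1]-y)<.006)&(P[:,0]>.49)&(P[:,0]<.53)&(P[:,2]>.072)&(P[:,2]<.09)]
    print('%.2f'%y,'rail',np.round([r[:,0].min(),r[:,0].max()],3),'lip',np.round([f[:,0].min(),f[:,0].max()],3))
```

```text
[0.59804734 0.29856052 0.25436798] [0.01226073 0.42788896 0.72619516]
box x0.412 y-0.231 z0.038 yaw-0.15 w51 h70  b-g-20 conf0.98 [322. 228.  15.  27.]
box x0.577 y-0.295 z0.037 yaw0.02 w51 h68  b-g-18 conf0.90 [342. 171.  20.  28.]
box x0.430 y-0.119 z0.038 yaw0.26 w50 h70  b-g-19 conf0.77 [287. 218.  23.  26.]
box x0.637 y-0.196 z0.037 yaw1.42 w49 h70  b-g50 conf0.72 [312. 155.  28.  21.]
box x0.429 y-0.363 z0.037 yaw0.01 w52 h67  b-g-17 conf0.59 [365. 223.  22.  28.]
box x0.617 y0.118 z0.102 yaw1.52 w80 h476  b-g-0 conf0.38 [200. 165. 171.  61.]
plane [ 0.25088084 -0.00194811 -0.06126403] z at (.562,.05) 0.07963359532488104
-0.10 rail [0.631 0.643] lip [0.504 0.529]
-0.07 rail [0.632 0.646] lip [0.503 0.529]
-0.04 rail [0.632 0.646] lip [0.504 0.529]
-0.01 rail [0.633 0.646] lip [0.505 0.525]
0.02 rail [0.633 0.645] lip [0.505 0.528]
0.05 rail [0.633 0.648] lip [0.505 0.527]
0.08 rail [0.634 0.648] lip [0.505 0.53 ]
0.11 rail [0.635 0.645] lip [0.506 0.53 ]
0.14 rail [0.632 0.645] lip [0.507 0.529]
0.17 rail [0.632 0.643] lip [0.506 0.528]
0.20 rail [0.633 0.647] lip [0.509 0.528]
```

View pics/t2.png

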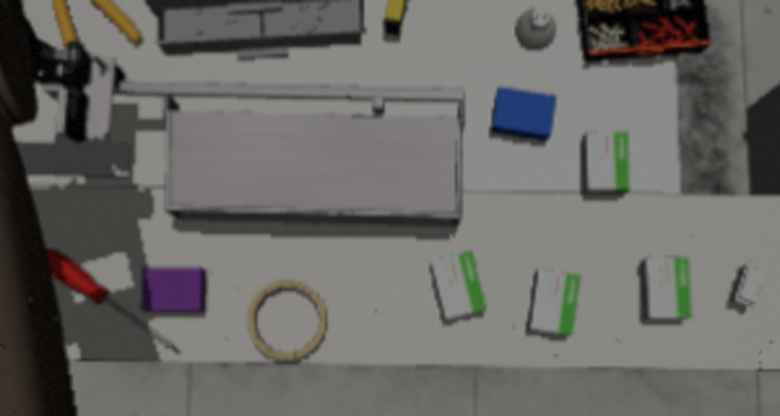

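The bar is fully open and resting, and the deck is clear. I'll take the box at top pixel (287,218), world (0.431, -0.120), first.

Request:
jog_arm --commands "-0.02 -0.05 0 0 0 0.05;-0.05 -0.11 0 0 0 0.1;-0.08 -0.17 0 0 0 0.15;-0.1 -0.23 0 0 0 0.2;-0.12 -0.29 0 0 0 0.274;-0.14 -0.35 -0.02 0 0 0.274;-0.16 -0.4 -0.04 0 0 0.274;-0.167 -0.419 -0.07 0 0 0.274;-0.167 -0.419 -0.09 0 0 0.274;-0.167 -0.419 -0.09 0 0 0.274;-0.167 -0.419 -0.09 0 0 0.274" --gripper 85

```text
time: 12.02
eef_pos: [0.4283, -0.1211, 0.1572]
tcp_rot: [-0.129, 0.992, 0.0, -0.0]
contact_force: [0.0, 0.1, 0.4]
opening: 0.848
```

```bash
cat >> h.py <<'E'
def wbox():
    s=get_state(); q=s['tcp_rot']; print('tcp',np.round(s['eef_pos'],4),np.round(q,3),'yaw',round(float(-2*np.arctan2(q[0],q[1])),3))
    c=cam('wrist'); 
    for b in boxes('wrist',c): pass
    return c
E
python3 - <<'E'
from h import *
c=wbox(); save(c,'w3.png',None,1.2)
E
```

```text
tcp [ 0.4283 -0.1211  0.1572] [-0.129  0.992  0.    -0.   ] yaw 0.26
box x0.430 y-0.120 z0.034 yaw0.25 w50 h71  b-g-38 conf0.95 [260. 185.  50.  75.]
box x0.411 y-0.231 z0.034 yaw-0.15 w50 h71  b-g-39 conf0.79 [153. 139.  78.  89.]
box x0.429 y-0.355 z0.034 yaw0.05 w38 h71  b-g-5 conf0.79 [ 30. 124.  60.  86.]
box x0.637 y-0.193 z0.024 yaw-0.99 w9 h78  b-g36 conf0.71 [158. 330.  72.  38.]
box x0.578 y-0.295 z0.034 yaw0.03 w52 h71  b-g-33 conf0.67 [ 78. 267.  56.  70.]
box x0.428 y0.179 z0.016 yaw0.03 w4 h36  b-g27 conf0.59 [503. 244.  16.  46.]
```

View pics/w3.png

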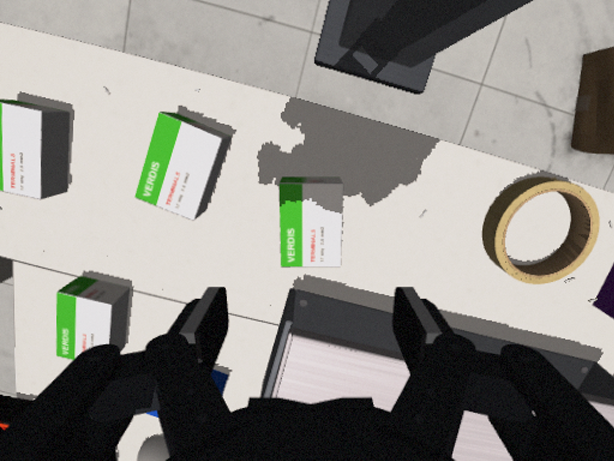

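The wrist view confirms the white/green carton between the jaws at wrist pixel (260,185), (0.430, -0.120) with its top at 34 mm. Descending.

Request:
jog_arm --commands "0.002 0.001 -0.05 0 0 0;0.002 0.001 -0.1 0 0 0;0.002 0.001 -0.13 0 0 0;0.002 0.001 -0.15 0 0 0;0.002 0.001 -0.151 0 0 0;0.002 0.001 -0.151 0 0 0;0.002 0.001 -0.151 0 0 0"

```text
time: 13.0
eef_pos: [0.4315, -0.1209, 0.0078]
tcp_rot: [-0.129, 0.992, -0.001, 0.001]
contact_force: [0.3, 0.6, 0.3]
opening: 0.843
```

Request:
jog_arm --commands "0 0 0 0 0 0;0 0 0 0 0 0;0 0 0 0 0 0;0 0 0 0 0 0;0 0 0 0 0 0;0 0 0 0 0 0;0 0 0.02 0 0 0;0 0 0.05 0 0 0;0 0 0.1 0 0 0;0 0 0.14 0 0 0;0 0 0.14 0 0 0;0 0 0.14 0 0 0" --gripper 0 --grip_force 30

```text
time: 14.5
eef_pos: [0.4294, -0.1199, 0.1451]
tcp_rot: [-0.129, 0.992, 0.001, -0.001]
contact_force: [0.0, -0.6, -1.0]
opening: 0.577
```

```bash
cat >> h.py <<'E'
from scipy.spatial.transform import Rotation as Rn
R0=Rn.from_quat([0,1,0,0])
def turn(yaw_t,tilt_t):
    cur=Rn.from_quat(get_state()['tcp_rot'])
    T=Rn.from_euler('z',yaw_t)*Rn.from_euler('y',tilt_t)*R0
    return (T*cur.inv()).as_rotvec()
def place(yr,lift=0.0,yaw=-0.015):
    "TCP for slot"
    s=get_state(); X=np.array([0.547+0.015*yr,0.0505+yr,0.080+lift])
    print('delta',np.round(X-s['eef_pos'],4),'turn',np.round(turn(yaw,-0.244),3))
E
python3 -c "
from h import *
place(.117,.002)"
```

```text
delta [ 0.1193  0.2874 -0.0631] turn [ 0.029 -0.245 -0.273]
```

Request:
jog_arm --commands "0.02 0.05 0.01 0.005 -0.06 -0.05;0.05 0.1 0.01 0.01 -0.1 -0.12;0.07 0.15 0.01 0.02 -0.15 -0.18;0.09 0.2 0.01 0.025 -0.2 -0.23;0.11 0.25 0.01 0.029 -0.245 -0.273;0.119 0.287 0.01 0.029 -0.245 -0.273;0.119 0.287 0.01 0.029 -0.245 -0.273;0.119 0.287 0.01 0.029 -0.245 -0.273;0.119 0.287 0.01 0.029 -0.245 -0.273;0.119 0.287 0.01 0.029 -0.245 -0.273"

```text
time: 15.75
eef_pos: [0.5492, 0.1656, 0.1561]
tcp_rot: [0.008, 0.992, -0.002, 0.122]
contact_force: [0.4, 0.0, -0.4]
opening: 0.577
```

```bash
python3 -c "
from h import *
place(.117,.002); print(get_state()['eef_pos'],get_state()['qpos'])
c=cam('wrist'); save(c,'w4.png',None,1.2)"
```

```text
delta [-0.0004  0.0019 -0.0741] turn [0.001 0.002 0.002]
[0.54917596 0.1655786  0.15612765] [ 0.13243896  0.0215214   2.03451987 -0.04992038  0.84336896 -1.39293463]
```

View pics/w4.png

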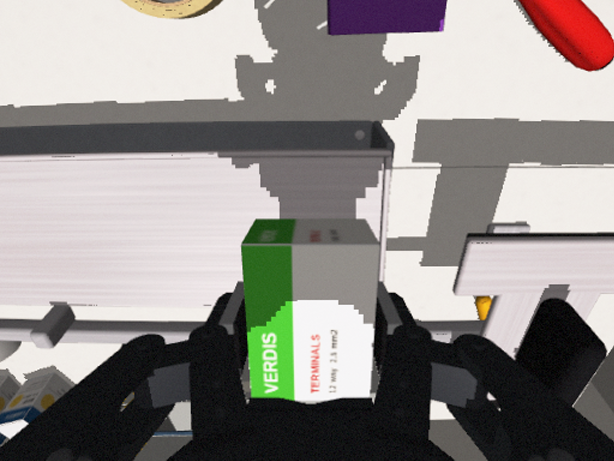

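The box is held square over the left end of the deck. Lowering it.

Request:
jog_arm --commands "0 0 -0.03 0 0 0;0 0 -0.05 0 0 0;0 0 -0.06 0 0 0;0 0 -0.068 0 0 0;0 0 -0.074 0 0 0;0 0 -0.074 0 0 0;0 0 -0.074 0 0 0"

```text
time: 16.68
eef_pos: [0.5497, 0.1667, 0.0829]
tcp_rot: [0.008, 0.992, -0.001, 0.123]
contact_force: [-0.3, 1.1, -0.7]
opening: 0.58
```

Request:
jog_arm --commands "0 0 -0.001 0 0 0;0 0 -0.002 0 0 0;0 0 -0.002 0 0 0;0 0 -0.002 0 0 0"

```text
time: 17.18
eef_pos: [0.5498, 0.1667, 0.0818]
tcp_rot: [0.007, 0.992, -0.001, 0.123]
contact_force: [-3.5, -0.6, 5.5]
opening: 0.579
```

Request:
jog_arm --commands "0 0 0 0 0 0;0 0 0 0 0 0;0 0 0 0 0 0;0 0 0 0 0 0;-0.005 0 0.02 0 0 0;-0.01 0 0.04 0 0 0;-0.02 0 0.08 0 0 0;-0.02 0 0.11 0 0 0;-0.02 0 0.11 0 0 0;-0.02 0 0.11 0 0 0" --gripper 72

```text
time: 18.42
eef_pos: [0.5286, 0.1665, 0.189]
tcp_rot: [0.008, 0.993, -0.002, 0.122]
contact_force: [-1.2, -0.5, -0.6]
opening: 0.721
```

```bash
cat >> h.py <<'E'
def deckboxes(c):
    # report boxes on deck in deck frame, from top-face points
    for d in cut_out(c[0],'box_1'):
        P=maskpts(c[1],d['pixels']); 
        if np.median(P[:,2])<.06: continue
        o=np.array([.562,.0505,.078]); R=(Rn.from_euler('z',-.015)*Rn.from_euler('y',-0.2443)).as_matrix()
        Q=(P-o)@R; zt=np.percentile(Q[:,2],80); T=Q[abs(Q[:,2]-zt)<.008]
        A=np.c_[T[:,:2],np.ones(len(T))]; s=np.linalg.lstsq(A,T[:,2],rcond=None)[0]
        (cx,cy),(w,h),a=cv2.minAreaRect((T[:,:2]*1000).astype(np.float32))
        print('deck box x%.0f y%.0f top%.0f mm size %.0f %.0f ang%.0f tilt'%(cx,cy,zt*1000,w,h,a),np.round(s[:2],3),round(d['conf'],2))
E
python3 - <<'E'
from h import *
c=cam('wrist'); save(c,'w5.png',None,1.2); deckboxes(('wrist',c)); boxes('wrist',c)
E
```

```text
deck box x-14 y117 top34 mm size 50 71 ang90 tilt [0.005 0.001] 0.97
box x0.425 y0.214 z0.034 yaw-1.57 w41 h71  b-g63 conf0.98 [316.  28.  84.  53.]
box x0.545 y0.167 z0.112 yaw-0.01 w50 h65  b-g-48 conf0.97 [260. 189.  62.  88.]
```

View pics/w5.png

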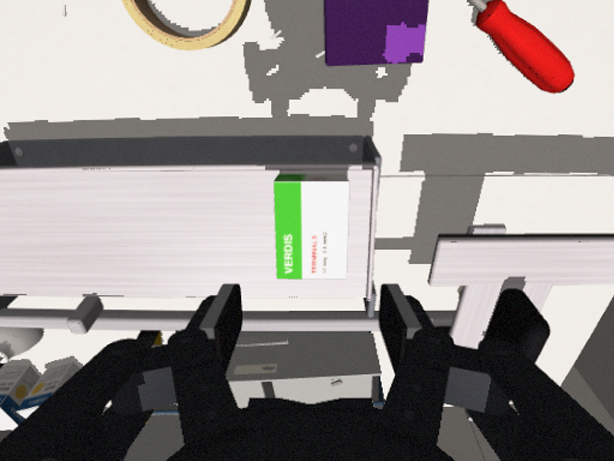

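The wrist image shows box A flat in the left slot at (260,189), deck x = -14 mm, y = 117 mm. Next is box B.

Run:
```python
from h import *
boxes('top'); print(turn(-.15,0), get_state()['eef_pos'])
```

```text
box x0.578 y-0.295 z0.037 yaw0.03 w51 h68  b-g-18 conf0.94 [344. 172.  21.  26.]
box x0.412 y-0.231 z0.037 yaw-0.16 w51 h71  b-g-19 conf0.87 [323. 227.  21.  26.]
box x0.637 y-0.196 z0.037 yaw1.42 w48 h71  b-g49 conf0.82 [313. 155.  29.  18.]
box x0.431 y-0.363 z0.037 yaw0.01 w51 h70  b-g-17 conf0.72 [365. 222.  20.  31.]
box x0.575 y0.388 z0.141 yaw-1.16 w101 h291  b-g-0 conf0.68 [108. 155.  95.  48.]
box x0.550 y0.159 z0.117 yaw0.02 w34 h55  b-g-31 conf0.42 [191. 176.  16.  24.]
[ 0.02153899  0.24252836 -0.13410773] [0.52864862 0.16647056 0.1887554 ]
```

Request:
jog_arm --commands "-0.01 -0.05 0.01 0 0.05 -0.03;-0.03 -0.11 0.01 0.005 0.1 -0.06;-0.05 -0.17 0.01 0.01 0.15 -0.09;-0.07 -0.23 0.01 0.02 0.2 -0.12;-0.09 -0.29 0.01 0.0215 0.2425 -0.134;-0.11 -0.35 0 0.0215 0.2425 -0.134;-0.117 -0.397 -0.02 0.0215 0.2425 -0.134;-0.117 -0.397 -0.039 0.0215 0.2425 -0.134;-0.117 -0.397 -0.039 0.0215 0.2425 -0.134;-0.117 -0.397 -0.039 0.0215 0.2425 -0.134;-0.117 -0.397 -0.039 0.0215 0.2425 -0.134" --gripper 85

```text
time: 20.05
eef_pos: [0.413, -0.2302, 0.1523]
tcp_rot: [0.074, 0.997, -0.0, 0.002]
contact_force: [0.1, -0.3, 0.4]
opening: 0.851
```

Run:
```python
from h import *
c=wbox(); save(c,'w6.png',None,1.2)
```

```text
tcp [ 0.413  -0.2302  0.1523] [ 0.074  0.997 -0.     0.002] yaw -0.149
box x0.411 y-0.231 z0.034 yaw-0.15 w50 h71  b-g-37 conf0.86 [258. 182.  52.  76.]
box x0.615 y-0.183 z0.018 yaw1.40 w4 h27  b-g30 conf0.85 [308. 335.  49.  13.]
box x0.430 y-0.363 z0.034 yaw0.03 w52 h72  b-g-31 conf0.78 [133. 217.  77.  79.]
box x0.564 y-0.295 z0.034 yaw-1.57 w43 h51  b-g-26 conf0.75 [222. 315.  52.  48.]
```

View pics/w6.png

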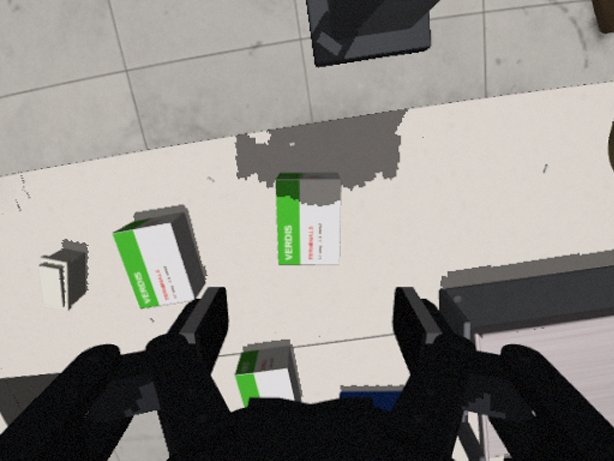

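Box B, white/green, is between the jaws at (0.411, -0.231), wrist pixel (258,182). Grasping.

Request:
jog_arm --commands "-0.001 -0.001 -0.05 0 0 0;-0.001 -0.001 -0.1 0 0 0;-0.001 -0.001 -0.13 0 0 0;-0.001 -0.001 -0.145 0 0 0;-0.001 -0.001 -0.146 0 0 0;-0.001 -0.001 -0.146 0 0 0;-0.001 -0.001 -0.146 0 0 0"

```text
time: 21.02
eef_pos: [0.4123, -0.2322, 0.0068]
tcp_rot: [0.075, 0.997, -0.001, 0.003]
contact_force: [-0.0, 0.1, -0.1]
opening: 0.851
```

Request:
jog_arm --commands "0 0 0 0 0 0;0 0 0 0 0 0;0 0 0 0 0 0;0 0 0 0 0 0;0 0 0 0 0 0;0 0 0 0 0 0;0 0 0.02 0 0 0;0 0 0.05 0 0 0;0 0 0.1 0 0 0;0 0 0.15 0 0 0;0 0 0.15 0 0 0;0 0 0.15 0 0 0" --gripper 0

```text
time: 22.52
eef_pos: [0.4107, -0.2309, 0.1543]
tcp_rot: [0.075, 0.997, 0.001, 0.001]
contact_force: [-0.1, -0.1, -1.9]
opening: 0.579
```

```bash
python3 -c "
from h import *
place(.039,.001)"
```

```text
delta [ 0.1369  0.3204 -0.0733] turn [-0.021 -0.242  0.134]
```

Request:
jog_arm --commands "0.02 0.05 0.01 -0.002 -0.06 0.03;0.05 0.1 0.01 -0.005 -0.1 0.06;0.07 0.15 0.01 -0.01 -0.15 0.09;0.09 0.2 0.01 -0.015 -0.2 0.12;0.11 0.25 0.01 -0.021 -0.242 0.134;0.13 0.3 0.01 -0.021 -0.242 0.134;0.137 0.3205 0.0 -0.021 -0.242 0.134;0.137 0.3205 0 -0.021 -0.242 0.134;0.137 0.3205 0 -0.021 -0.242 0.134;0.137 0.3205 0 -0.021 -0.242 0.134;0.137 0.3205 0 -0.021 -0.242 0.134"

```text
time: 23.9
eef_pos: [0.5483, 0.0882, 0.1556]
tcp_rot: [0.008, 0.992, -0.001, 0.123]
contact_force: [0.4, 0.8, 0.2]
opening: 0.576
```

```bash
python3 -c "
from h import *
place(.039,.001); c=cam('wrist'); save(c,'w7.png',None,1.2)
place(.039,.001)"
```

```text
delta [-0.0008  0.0013 -0.0746] turn [0.001 0.002 0.002]
delta [-0.0008  0.0012 -0.0747] turn [0.001 0.002 0.002]
```

View pics/w7.png

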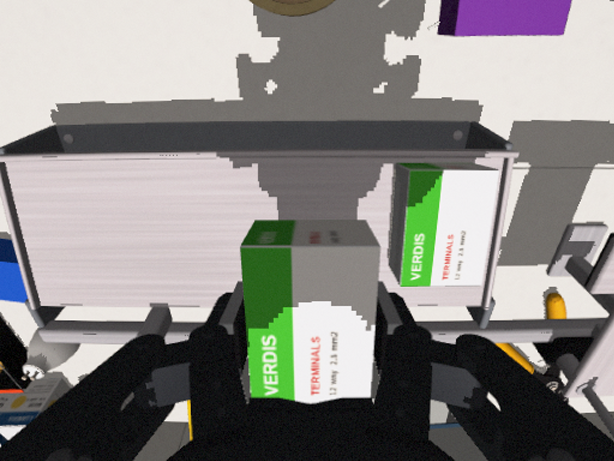

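Box B is held square, with box A undisturbed to its right at (445,225). Lowering and releasing.

Request:
jog_arm --commands "0 0 -0.03 0 0 0;0 0 -0.05 0 0 0;0 0 -0.06 0 0 0;0 0 -0.068 0 0 0;0 0 -0.073 0 0 0;0 0 -0.074 0 0 0;0 0 -0.0745 0 0 0;0 0 -0.0745 0 0 0"

```text
time: 24.95
eef_pos: [0.5486, 0.0891, 0.0813]
tcp_rot: [0.007, 0.992, -0.001, 0.123]
contact_force: [0.6, -0.2, -0.8]
opening: 0.583
```

Request:
jog_arm --commands "0 0 0 0 0 0;0 0 0 0 0 0;0 0 0 0 0 0;0 0 0 0 0 0;-0.005 0 0.02 0 0 0;-0.01 0 0.04 0 0 0;-0.02 0 0.08 0 0 0;-0.02 0 0.11 0 0 0;-0.02 0 0.11 0 0 0;-0.02 0 0.11 0 0 0" --gripper 70

```text
time: 26.2
eef_pos: [0.5276, 0.0891, 0.1896]
tcp_rot: [0.008, 0.993, -0.001, 0.121]
contact_force: [0.8, 0.1, -0.0]
opening: 0.701
```

Run:
```python
from h import *
c=cam('wrist'); deckboxes(('wrist',c)); boxes('top');print(turn(0.02,0), get_state()['eef_pos'])
```

```text
deck box x-14 y39 top34 mm size 71 50 ang0 tilt [0.006 0.   ] 0.95
deck box x-14 y117 top34 mm size 71 50 ang0 tilt [0.004 0.014] 0.76
box x0.578 y-0.295 z0.037 yaw0.03 w51 h68  b-g-17 conf0.83 [344. 172.  18.  25.]
box x0.637 y-0.196 z0.037 yaw1.44 w48 h71  b-g49 conf0.82 [313. 154.  28.  17.]
box x0.429 y-0.362 z0.038 yaw0.02 w51 h67  b-g-17 conf0.63 [366. 219.  23.  27.]
box x0.597 y0.390 z0.140 yaw-1.55 w134 h288  b-g-0 conf0.47 [111. 156.  97.  44.]
[-2.03972995e-05  2.42277301e-01  3.50894535e-02] [0.52745386 0.08909565 0.18900263]
```

Both placed boxes sit at deck x = -14 mm and lie flat. Next is box C at (0.430, -0.363).

Request:
jog_arm --commands "-0.01 -0.05 0.01 0 0.05 0.01;-0.02 -0.11 0.01 0 0.1 0.02;-0.03 -0.17 0.01 0 0.15 0.03;-0.05 -0.23 0.01 0 0.2 0.035;-0.07 -0.29 0.01 0 0.242 0.035;-0.08 -0.35 0.01 0 0.242 0.035;-0.09 -0.41 0 0 0.242 0.035;-0.0975 -0.452 -0.02 0 0.242 0.035;-0.0975 -0.452 -0.039 0 0.242 0.035;-0.0975 -0.452 -0.039 0 0.242 0.035;-0.0975 -0.452 -0.039 0 0.242 0.035;-0.0975 -0.452 -0.039 0 0.242 0.035" --gripper 85

```text
time: 27.9
eef_pos: [0.4317, -0.3623, 0.1529]
tcp_rot: [-0.011, 1.0, -0.001, 0.002]
contact_force: [-0.3, -0.0, -0.5]
opening: 0.848
```

Run:
```python
from h import *
c=wbox(); save(c,'w8.png',None,1.2)
```

```text
tcp [ 0.4317 -0.3623  0.1529] [-0.011  1.    -0.001  0.002] yaw 0.022
box x0.578 y-0.296 z0.034 yaw-0.00 w50 h71  b-g-31 conf0.64 [314. 308.  45.  67.]
box x0.643 y-0.188 z0.034 yaw1.35 w43 h50  b-g93 conf0.58 [397. 357.  36.  27.]
box x0.430 y-0.363 z0.034 yaw0.03 w50 h71  b-g-35 conf0.56 [259. 181.  54.  77.]
```

View pics/w8.png

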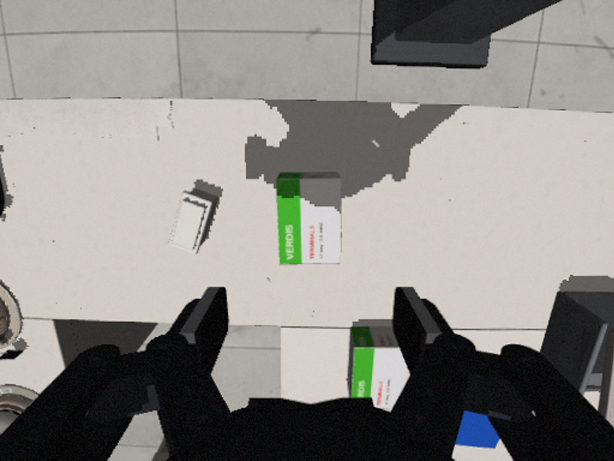

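Box C is between the jaws at wrist pixel (259,181). Grasping.

Request:
jog_arm --commands "-0.001 -0.001 -0.05 0 0 0;-0.001 -0.001 -0.1 0 0 0;-0.001 -0.001 -0.13 0 0 0;-0.001 -0.001 -0.145 0 0 0;-0.001 -0.001 -0.146 0 0 0;-0.001 -0.001 -0.146 0 0 0;-0.001 -0.001 -0.146 0 0 0"

```text
time: 28.88
eef_pos: [0.4307, -0.3649, 0.0075]
tcp_rot: [-0.01, 1.0, -0.001, 0.003]
contact_force: [-0.3, -0.4, -0.2]
opening: 0.847
```

Request:
jog_arm --commands "0 0 0 0 0 0;0 0 0 0 0 0;0 0 0 0 0 0;0 0 0 0 0 0;0 0 0 0 0 0;0 0 0 0 0 0;0 0 0.02 0 0 0;0 0 0.05 0 0 0;0 0 0.1 0 0 0;0 0 0.15 0 0 0;0 0 0.15 0 0 0;0 0 0.15 0 0 0" --gripper 0

```text
time: 30.38
eef_pos: [0.4294, -0.3634, 0.1556]
tcp_rot: [-0.01, 1.0, 0.0, 0.001]
contact_force: [0.0, 0.4, -1.2]
opening: 0.581
```

```bash
python3 -c "
from h import *
place(-.039,.001)"
```

```text
delta [ 0.117   0.3749 -0.0746] turn [ 0.    -0.241 -0.035]
```

Request:
jog_arm --commands "0.01 0.05 0.01 0 -0.06 0;0.03 0.1 0.01 0 -0.1 -0.01;0.05 0.15 0.01 0 -0.15 -0.02;0.07 0.2 0.01 0 -0.2 -0.03;0.09 0.25 0.01 0 -0.241 -0.035;0.1 0.3 0.01 0 -0.241 -0.035;0.115 0.35 0.01 0 -0.241 -0.035;0.117 0.375 0 0 -0.241 -0.035;0.117 0.375 0 0 -0.241 -0.035;0.117 0.375 0 0 -0.241 -0.035;0.117 0.375 0 0 -0.241 -0.035;0.117 0.375 0 0 -0.241 -0.035"

```text
time: 31.88
eef_pos: [0.5469, 0.0101, 0.156]
tcp_rot: [0.008, 0.992, -0.001, 0.122]
contact_force: [0.0, 0.0, 0.3]
opening: 0.577
```

```bash
python3 -c "
from h import *
c=cam('wrist'); save(c,'w9.png',None,1.2)
place(-.039,.001)"
```

```text
delta [-0.0005  0.0013 -0.0751] turn [0.001 0.001 0.002]
```

View pics/w9.png

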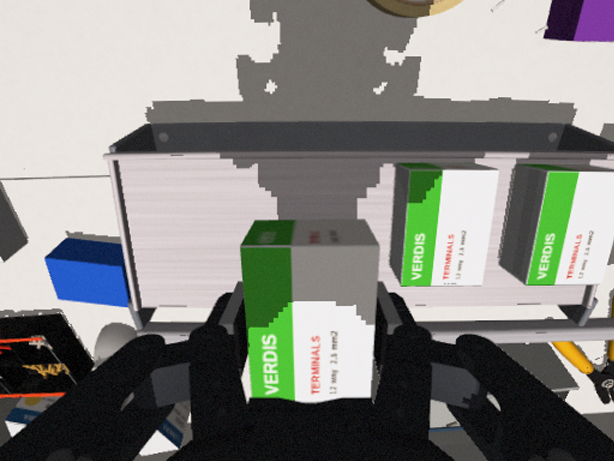

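Box C is held over slot 3, and the two placed boxes at (445,225) and (575,225) are still in place. Lowering.

Request:
jog_arm --commands "0 0 -0.03 0 0 0;0 0 -0.05 0 0 0;0 0 -0.06 0 0 0;0 0 -0.068 0 0 0;0 0 -0.073 0 0 0;0 0 -0.0745 0 0 0;0 0 -0.075 0 0 0;0 0 -0.075 0 0 0"

```text
time: 32.92
eef_pos: [0.5471, 0.0111, 0.0813]
tcp_rot: [0.007, 0.992, -0.001, 0.122]
contact_force: [-0.8, -0.4, -0.5]
opening: 0.576
```

Request:
jog_arm --commands "0 0 0 0 0 0;0 0 0 0 0 0;0 0 0 0 0 0;0 0 0 0 0 0;-0.005 0 0.02 0 0 0;-0.01 0 0.04 0 0 0;-0.02 0 0.08 0 0 0;-0.02 0 0.11 0 0 0;-0.02 0 0.11 0 0 0;-0.02 0 0.11 0 0 0" --gripper 70

```text
time: 34.17
eef_pos: [0.5261, 0.0112, 0.1896]
tcp_rot: [0.008, 0.993, -0.001, 0.121]
contact_force: [-0.4, 0.7, -0.1]
opening: 0.699
```

Run:
```python
from h import *
c=cam('wrist'); deckboxes(('wrist',c)); boxes('top');print(turn(0.015,0), get_state()['eef_pos'])
```

```text
deck box x-14 y116 top34 mm size 70 52 ang0 tilt [0.006 0.026] 0.89
deck box x-14 y39 top34 mm size 71 50 ang1 tilt [0.004 0.014] 0.77
deck box x-14 y-39 top34 mm size 71 50 ang0 tilt [0.005 0.001] 0.69
box x0.422 y0.215 z0.038 yaw-1.55 w49 h71  b-g47 conf0.97 [179. 222.  26.  22.]
box x0.637 y-0.196 z0.037 yaw1.41 w48 h71  b-g43 conf0.95 [312. 156.  28.  22.]
box x0.578 y-0.295 z0.038 yaw0.02 w51 h68  b-g-18 conf0.88 [342. 172.  22.  24.]
box x0.545 y0.167 z0.115 yaw0.02 w50 h63  b-g-20 conf0.64 [189. 177.  19.  24.]
[4.04907727e-05 2.41303556e-01 3.01832801e-02] [0.52597883 0.01124394 0.18899524]
```

Request:
jog_arm --commands "0 -0.05 0.01 0 0.05 0.01;0.01 -0.11 0.01 0 0.1 0.02;0.03 -0.17 0.01 0 0.15 0.03;0.04 -0.23 0.01 0 0.2 0.03;0.05 -0.28 0 0 0.241 0.03;0.052 -0.306 -0.02 0 0.241 0.03;0.052 -0.306 -0.039 0 0.241 0.03;0.052 -0.306 -0.039 0 0.241 0.03;0.052 -0.306 -0.039 0 0.241 0.03;0.052 -0.306 -0.039 0 0.241 0.03" --gripper 85

```text
time: 35.62
eef_pos: [0.5795, -0.2942, 0.1533]
tcp_rot: [-0.008, 1.0, -0.001, 0.003]
contact_force: [0.3, -0.6, -0.4]
opening: 0.847
```

Run:
```python
from h import *
c=wbox(); save(c,'w10.png',None,1.2)
```

```text
tcp [ 0.5795 -0.2942  0.1533] [-0.008  1.    -0.001  0.003] yaw 0.016
box x0.578 y-0.295 z0.034 yaw0.01 w50 h70  b-g-42 conf0.87 [256. 183.  46.  72.]
box x0.638 y-0.197 z0.034 yaw1.42 w51 h71  b-g84 conf0.81 [352. 238.  84.  60.]
```

View pics/w10.png

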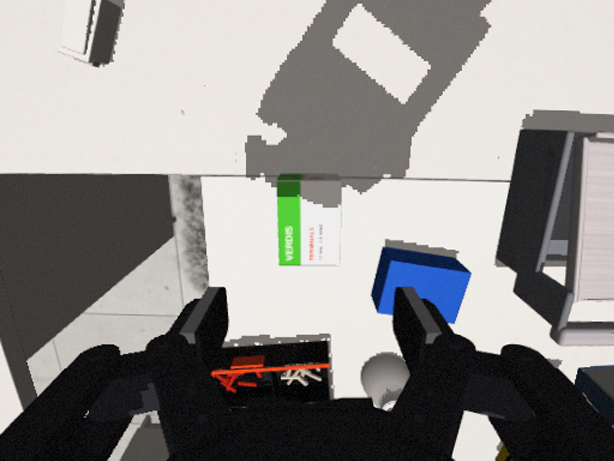

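Box D, white/green, is between the jaws at wrist pixel (256,183). The blue look-alike at (352,238) is clear of the left finger. Grasping.

Request:
jog_arm --commands "-0.001 -0.001 -0.05 0 0 0;-0.001 -0.001 -0.1 0 0 0;-0.001 -0.001 -0.13 0 0 0;-0.001 -0.001 -0.145 0 0 0;-0.001 -0.001 -0.146 0 0 0;-0.001 -0.001 -0.146 0 0 0;-0.001 -0.001 -0.146 0 0 0"

```text
time: 36.6
eef_pos: [0.5789, -0.2967, 0.0078]
tcp_rot: [-0.008, 1.0, -0.001, 0.003]
contact_force: [-0.9, 0.6, -0.4]
opening: 0.848
```

Request:
jog_arm --commands "0 0 0 0 0 0;0 0 0 0 0 0;0 0 0 0 0 0;0 0 0 0 0 0;0 0 0 0 0 0;0 0 0 0 0 0;0 0 0.02 0 0 0;0 0 0.05 0 0 0;0 0 0.1 0 0 0;0 0 0.15 0 0 0;0 0 0.15 0 0 0;0 0 0.15 0 0 0" --gripper 0

```text
time: 38.1
eef_pos: [0.5774, -0.2955, 0.1558]
tcp_rot: [-0.008, 1.0, -0.0, 0.001]
contact_force: [-0.5, -0.4, -1.8]
opening: 0.581
```

```bash
python3 -c "
from h import *
place(-.117,.001)"
```

```text
delta [-0.0321  0.229  -0.0748] turn [ 0.    -0.241 -0.03 ]
```

Request:
jog_arm --commands "-0.01 0.05 0.01 0 -0.06 0;-0.02 0.1 0.01 0 -0.1 -0.01;-0.03 0.15 0.01 0 -0.15 -0.02;-0.032 0.2 0.01 0 -0.2 -0.03;-0.032 0.229 0.01 0 -0.241 -0.03;-0.032 0.229 0 0 -0.241 -0.03;-0.032 0.229 0 0 -0.241 -0.03;-0.032 0.229 0 0 -0.241 -0.03;-0.032 0.229 0 0 -0.241 -0.03"

```text
time: 39.22
eef_pos: [0.5461, -0.0679, 0.1559]
tcp_rot: [0.008, 0.993, -0.001, 0.122]
contact_force: [-1.1, -0.1, -0.3]
opening: 0.58
```

```bash
python3 -c "
from h import *
c=cam('wrist'); save(c,'w11.png',None,1.2)
place(-.117,.001)"
```

```text
delta [-0.0009  0.0013 -0.075 ] turn [0.001 0.001 0.001]
```

View pics/w11.png

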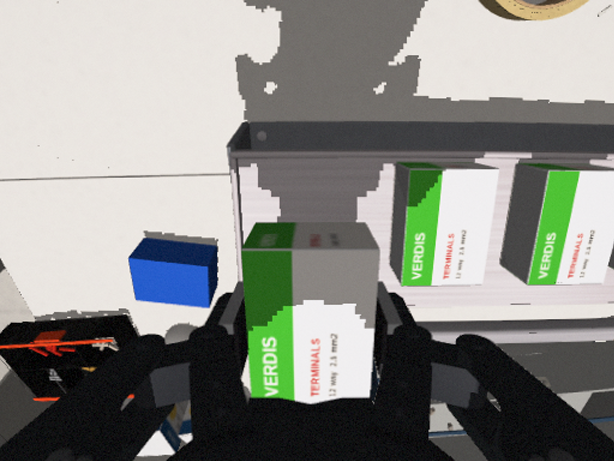

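Box D is held over the right end slot, with the neighbours in place. Lowering.

Request:
jog_arm --commands "0 0.001 -0.03 0 0 0;0 0.001 -0.05 0 0 0;0 0.001 -0.06 0 0 0;0 0.001 -0.068 0 0 0;0 0.001 -0.073 0 0 0;0 0.001 -0.0745 0 0 0;0 0.001 -0.075 0 0 0;0 0.001 -0.075 0 0 0"

```text
time: 40.28
eef_pos: [0.5461, -0.066, 0.0815]
tcp_rot: [0.007, 0.992, -0.001, 0.122]
contact_force: [-1.9, 0.2, 3.2]
opening: 0.579
```

Request:
jog_arm --commands "0 0 0 0 0 0;0 0 0 0 0 0;0 0 0 0 0 0;0 0 0 0 0 0;-0.005 0 0.02 0 0 0;-0.01 0 0.04 0 0 0;-0.02 0 0.08 0 0 0;-0.02 0 0.14 0 0 0;-0.02 0 0.14 0 0 0;-0.02 0 0.14 0 0 0" --gripper 70

```text
time: 41.52
eef_pos: [0.5256, -0.0658, 0.2206]
tcp_rot: [0.007, 0.993, -0.001, 0.122]
contact_force: [-0.2, 0.2, -0.2]
opening: 0.699
```

Run:
```python
from h import *
c=cam('wrist'); deckboxes(('wrist',c)); save(c,'w12.png',None,1.2)
s=cam('scene'); deckboxes(('scene',s)); save(s,'s12.png',(170,110,330,230),4.5)
P,uv=allpts(s); im=s['frame'][uv[:,1],uv[:,0]].astype(int)
G=P[(P[:,2]>0.14)&(im.max(1)<60)&(P[:,0]>.55)&(P[:,0]<.66)&(P[:,1]>.25)&(P[:,1]<.36)]
print('grip',np.round(np.percentile(G,[2,50,98],axis=0),3))
print(turn(-.014,0), get_state()['eef_pos'])
```

```text
deck box x-14 y111 top34 mm size 71 43 ang1 tilt [-0.001  0.069] 0.96
deck box x-13 y-116 top34 mm size 50 70 ang90 tilt [0.006 0.001] 0.8
deck box x-14 y-39 top34 mm size 71 50 ang1 tilt [0.001 0.011] 0.64
deck box x-14 y38 top34 mm size 51 71 ang89 tilt [-0.     0.025] 0.61
deck box x-11 y99 top34 mm size 74 84 ang2 tilt [0.014 0.003] 0.75
deck box x-10 y-120 top34 mm size 73 51 ang1 tilt [0.01 0.02] 0.73
deck box x-11 y36 top34 mm size 72 53 ang1 tilt [0.011 0.018] 0.72
deck box x-12 y-42 top34 mm size 73 52 ang1 tilt [0.003 0.027] 0.64
grip [[0.569 0.284 0.147]
 [0.591 0.29  0.162]
 [0.61  0.296 0.176]]
[0.00287901 0.24094509 0.00133022] [ 0.52489134 -0.06555964  0.21869556]
```

View pics/s12.png

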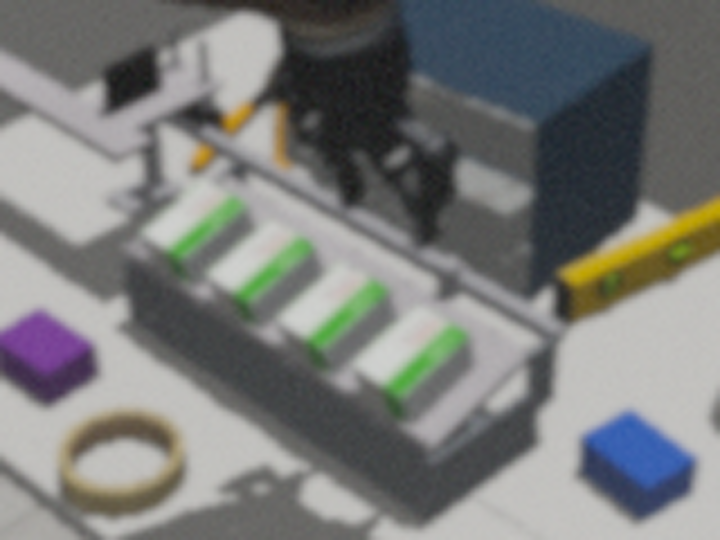

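View pics/w12.png

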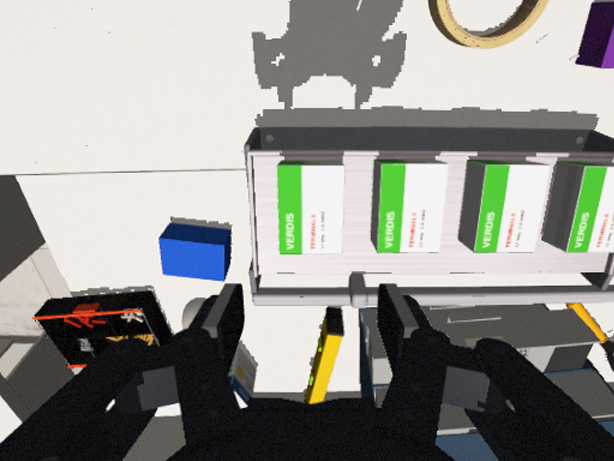

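All four boxes lie flat, side by side, at about deck x = -14 mm and y = ±39 and ±117 mm. Now I'll return to the bar's grip.

Request:
jog_arm --commands "0.01 0.03 0.031 0 0.05 0;0.02 0.08 0.031 0 0.1 0;0.03 0.13 0.031 0 0.15 0;0.04 0.18 0.031 0 0.2 0;0.05 0.23 0.031 0.003 0.241 0.001;0.06 0.28 0.031 0.003 0.241 0.001;0.07 0.33 0.031 0.003 0.241 0.001;0.07 0.3625 0.031 0.003 0.241 0.001;0.07 0.3625 0.031 0.003 0.241 0.001;0.07 0.3625 0.031 0.003 0.241 0.001;0.07 0.3625 0.031 0.003 0.241 0.001"

```text
time: 43.1
eef_pos: [0.5959, 0.2954, 0.2514]
tcp_rot: [0.008, 1.0, -0.001, 0.001]
contact_force: [-0.3, -0.1, 0.1]
opening: 0.704
```

Run:
```python
from h import *
c=cam('wrist'); save(c,'w13.png',None,1.2)
P,uv=allpts(c)
s=P[(P[:,2]>.17)&(P[:,2]<.19)&(P[:,0]>.55)&(P[:,0]<.64)&(abs(P[:,1]-.298)<.04)]
print(len(s),np.round(s.min(0),4),np.round(s.max(0),4)); print(get_state()['eef_pos'],get_state()['tcp_rot'])
```

```text
1167 [0.5668 0.2904 0.17  ] [0.6206 0.3061 0.1771]
[0.59596561 0.29541091 0.25165848] [ 7.78536839e-03  9.99968250e-01 -7.10788935e-04  1.54362159e-03]
```

View pics/w13.png

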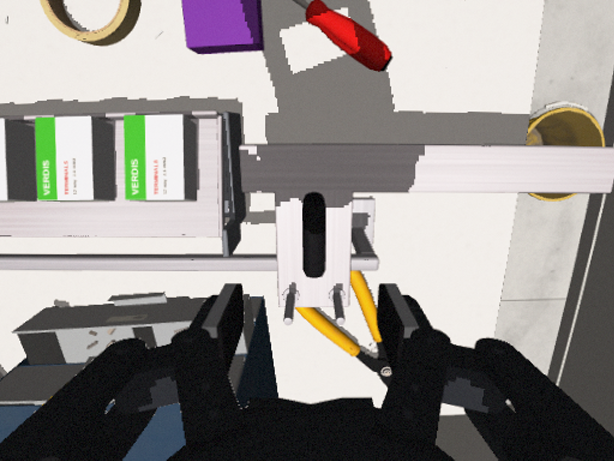

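The grip is at (0.594, 0.298), about wrist pixel (262,196). Gripping.

Request:
jog_arm --commands "-0.002 0.0015 -0.05 0 0 0;-0.002 0.0015 -0.08 0 0 0;-0.002 0.0015 -0.105 0 0 0;-0.002 0.0015 -0.105 0 0 0;-0.002 0.0015 -0.105 0 0 0;-0.002 0.0015 -0.105 0 0 0"

```text
time: 43.9
eef_pos: [0.595, 0.2983, 0.1491]
tcp_rot: [0.007, 1.0, 0.0, 0.003]
contact_force: [-0.5, 0.1, -0.1]
opening: 0.699
```

Request:
jog_arm --commands "0 0 0 0 0 0;0 0 0 0 0 0;0 0 0 0 0 0;0 0 0 0 0 0;0 0 0 0 0 0;0 0 0 0 0 0;0 0 0 0 0 0;0 0 0.01 0 0 0;0 0 0.02 0 0 0;0 0 0.022 0 0 0;0 0 0.022 0 0 0;0 0 0.022 0 0 0" --gripper 0 --grip_force 40

```text
time: 45.4
eef_pos: [0.5939, 0.298, 0.1685]
tcp_rot: [0.007, 1.0, -0.001, 0.002]
contact_force: [3.0, 0.2, -2.7]
opening: 0.186
```

Request:
jog_arm --commands "0 -0.01 0 0 0 0;0 -0.025 0 0 0 0;0 -0.04 0 0 0 0;-0.001 -0.06 0 0 0 0;-0.001 -0.08 0 0 0 0;-0.001 -0.1 0 0 0 0;-0.002 -0.12 0 0 0 0;-0.002 -0.14 0 0 0 0;-0.002 -0.16 0 0 0 0;-0.003 -0.18 0 0 0 0;-0.003 -0.2 0 0 0 0;-0.003 -0.22 0 0 0 0;-0.003 -0.24 0 0 0 0;-0.003 -0.24 0 0 0 0;-0.003 -0.24 0 0 0 0"

```text
time: 47.28
eef_pos: [0.5909, 0.0575, 0.1689]
tcp_rot: [0.007, 1.0, -0.001, 0.002]
contact_force: [3.8, -0.3, -2.8]
opening: 0.186
```

Run:
```python
from h import *
c=cam('scene'); save(c,'s14.png',(170,110,330,230),4.5); print(get_state()['eef_pos'],get_state()['contact_force'])
```

```text
[0.5909106  0.05784452 0.16882378] [ 5.39030022  0.18467728 -1.72913772]
```

View pics/s14.png

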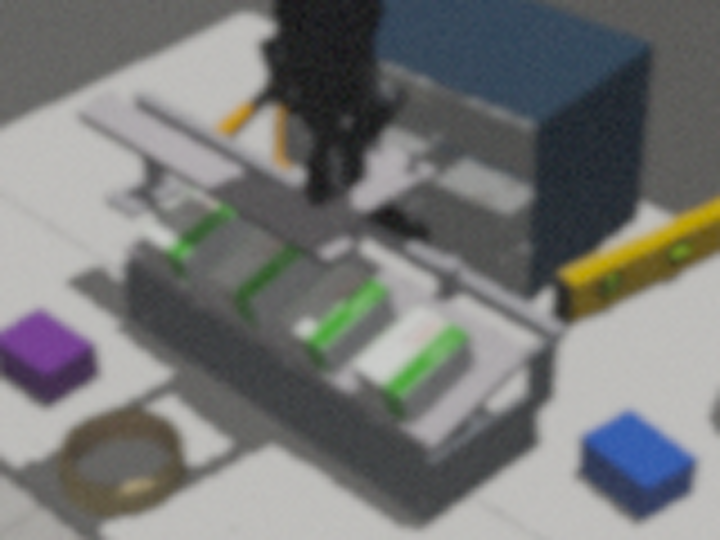

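The bar is over the boxes and lifted, and the boxes haven't moved. I'll finish the closing travel of about 0.0995 m.

Request:
jog_arm --commands "0 -0.015 0 0 0 0;-0.001 -0.03 0 0 0 0;-0.001 -0.045 0 0 0 0;-0.001 -0.06 0 0 0 0;-0.002 -0.075 0 0 0 0;-0.002 -0.085 0 0 0 0;-0.002 -0.093 0 0 0 0;-0.002 -0.098 0 0 0 0;-0.002 -0.101 0 0 0 0;-0.002 -0.101 0 0 0 0;-0.002 -0.101 0 0 0 0;-0.002 -0.101 0 0 0 0"

```text
time: 48.82
eef_pos: [0.5897, -0.0415, 0.1692]
tcp_rot: [0.007, 1.0, 0.001, 0.003]
contact_force: [6.7, 4.1, -2.8]
opening: 0.181
```

Request:
jog_arm --commands "0 0 -0.008 0 0 0;0 0 -0.016 0 0 0;0 0 -0.022 0 0 0;0 0 -0.022 0 0 0;0 0 -0.022 0 0 0"

```text
time: 49.45
eef_pos: [0.5897, -0.0415, 0.1474]
tcp_rot: [0.007, 1.0, 0.001, 0.003]
contact_force: [6.0, 3.6, -0.5]
opening: 0.178
```

Request:
jog_arm --commands "0 0 0 0 0 0;0 0 0 0 0 0;0 0 0 0 0 0;0 0 0 0 0 0;0 0 0 0 0 0;0 0 0.05 0 0 0;0 0 0.1 0 0 0;0 0 0.13 0 0 0;0 0 0.13 0 0 0" --gripper 75

```text
time: 50.58
eef_pos: [0.5903, -0.0433, 0.2806]
tcp_rot: [0.007, 1.0, -0.001, 0.005]
contact_force: [-0.6, -0.5, -0.4]
opening: 0.752
```

Run:
```python
from h import *
c=cam('wrist'); save(c,'w15.png',None,1.2)
P,uv=allpts(c)
s=P[(P[:,2]>.165)&(P[:,2]<.21)&(P[:,0]>.55)&(P[:,0]<.625)&(abs(P[:,1]+.042)<.03)]
print(len(s),np.round(s.min(0),4),np.round(s.max(0),4),np.median(s[:,2])); print(get_state()['eef_pos'])
b=P[(P[:,2]>.12)&(P[:,2]<.16)&(P[:,0]>.53)&(P[:,0]<.56)&(P[:,1]>-.08)&(P[:,1]<.17)]; print('bar top z',np.percentile(b[:,2],[5,50,95]))
deckboxes(('wrist',c))
c=cam('scene'); save(c,'s15.png',(170,110,330,230),4.5);deckboxes(('scene',c))
for n in('scene','top'):
    cam(n)
    for q in('screwdriver','tape_roll'): print(n,q,[np.round(d['box']) for d in cut_out(n,q)][:1])
```

```text
975 [ 0.5628 -0.0487  0.165 ] [ 0.617  -0.0333  0.1772] 0.17446317395884853
[ 0.58915696 -0.04300276  0.27780879]
bar top z [0.13417145 0.13543951 0.13662435]
deck box x-14 y38 top34 mm size 71 50 ang1 tilt [-0.002  0.016] 0.9
deck box x-13 y116 top34 mm size 70 51 ang0 tilt [-0.013  0.027] 0.88
deck box x-12 y-116 top34 mm size 68 49 ang0 tilt [0.001 0.001] 0.6
deck box x-26 y23 top34 mm size 42 78 ang2 tilt [0.013 0.02 ] 0.77
deck box x-26 y-43 top34 mm size 43 50 ang1 tilt [0.028 0.038] 0.71
deck box x-13 y-119 top34 mm size 66 53 ang2 tilt [0.011 0.018] 0.6
deck box x-26 y114 top34 mm size 43 57 ang1 tilt [0.003 0.028] 0.47
scene screwdriver []
scene tape_roll [array([199., 213.,  30.,  21.])]
top screwdriver [array([145., 222.,  42.,  30.])]
top tape_roll []
```

View pics/w15.png

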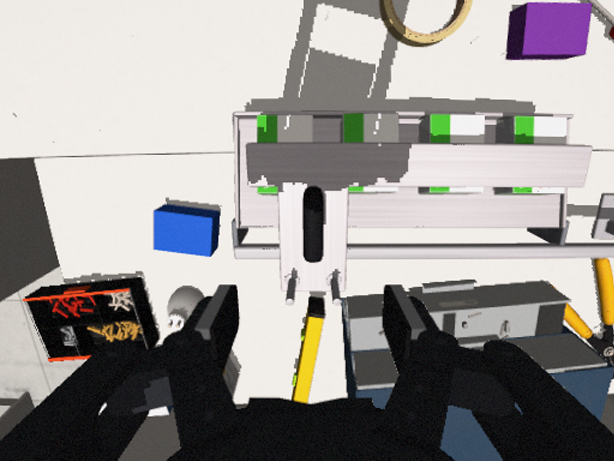

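View pics/s15.png

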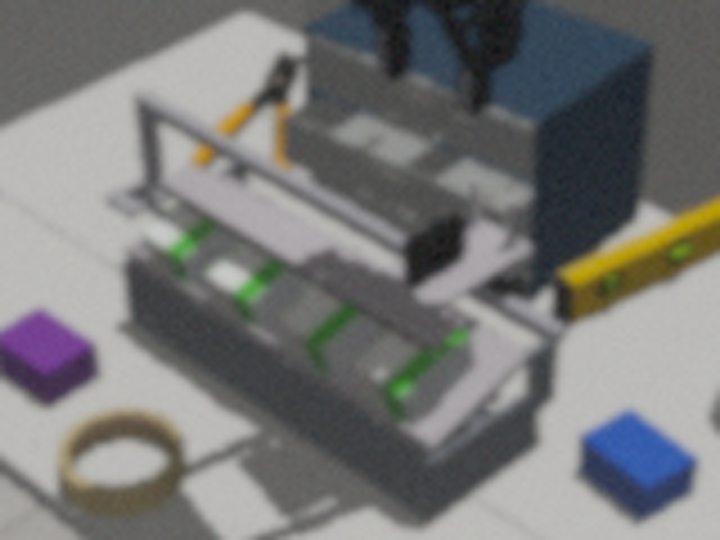

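The grip is back within 0.5 mm of its starting position. Its top is at 177 mm and the bar's upper face at about 135.5 mm, so the bar is down. All four boxes lie flat under it and the gripper is clear.

```bash
python3 -c "
from h import *
print(ctrl.sign_off())"
```

```text
the job is handed in; nothing more can be done
None
```

I handed the job in at about 51 s of robot time: all four clip boxes are packed and the hold-down bar is closed over them. The hand-in reports no verdict, so the checks below are my own.

- **Opening the bar:** I lifted it over the bump and slid it 340 mm to the left stop.
- **Boxes:** The four white/green boxes lie flat on the deck, at x about -14 mm and y about ±39 and ±117 mm. They are about 78 mm apart, each with a narrow end towards the robot. I left the blue and purple look-alikes alone.
- **Closing the bar:** I slid it back lifted until it met its stop, then lowered and released it. The grip is within 0.5 mm of its starting position with its top at 177 mm, so the bar is home and down.
- **Robot:** The gripper is open and about 10 cm above the grip, touching nothing.

**Checks that were weaker or disagreed:**
- **Slide force:** During the first opening slide I had the rack's small angle the wrong way round. That raised the sideways force to about 13 N, and I corrected it for the rest of the slide.
- **Last box check:** The bar now hides part of each box. The scene camera measured only their visible parts, giving x about -26 mm for three of them. The wrist camera's last look picked out three of the four boxes, where they had been placed. The fourth shows in the picture under the bar.
- **Screwdriver and tape roll:** In the last look each was found by only one camera. The tape roll was where it started. The screwdriver's outline was a few pixels off and smaller than at first, which I put down to how the network outlined it. The arm never went near either of them.

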